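# Snap the glide foot onto a profile leg in the corner jig and lift-test it

### The arm

A 7-joint arm with a two-finger parallel gripper is mounted at the origin on a cart in front of the work surface, level with it; the furniture and walls round the work are solid. World frame = base frame: x ahead of the robot, y to its left, z up, the work surface at z = 0. Lengths are in m, angles in rad, forces in N, time in s.
With the tool pointing down it reaches from about 0.4 to 0.9 m from the base axis. Payload 5.6 kg.
Tool frame: the origin (TCP) lies midway between the tips of the shut fingers; the grasp point (between the pads) lies 19 mm behind it; y points along the fingers, z is the direction in which the jaws open and shut, and the axes are right-handed (so a half turn about y gives the same grasp; the last joint's range is limited). The gripper opens to 92 mm and grips with 3 to 60 N. Pads are 20 mm wide; open, the fingers measure 128 mm over their backs; the gripper's body (75 mm by 189 mm) begins 69 mm behind the grasp point.
Start: joints at [1.148, 0.468, -0.012, 1.603, 0.006, 1.071, -0.056], TCP at [0.241, -0.604, 0.215] pointing down, gripper open.
Joint ranges: [-2.53, 2.53], [-0.31, 2.02], [-1.57, 1.55], [0.28, 2.44], [-1.29, 4.43], [0.15, 1.84], [-2.92, 2.92]. Speed limits (rad/s): [2.57, 2.57, 3.14, 3.14, 3.14, 3.14, 3.14].

### API

Orientations are given as a unit quaternion [x, y, z, w].
In Python, from workcell import state, get_image, camera_info, finish_job, outline_of, mark_of gives the robot as it stands.
- The arm moves only by the tool carry_out, never from a script. Its argument "targets" is a list of rows, each a list of 3 entries, a list of its own where there are three numbers: the closure, from 0 (fully open) to 1 (shut), then the shift along the world's x, y, z in m, then the turn, a rotation vector about the world's x, y, z in degrees. A call has 1 to 20 rows; each row is the pose to reach, as a shift and turn from the pose measured when the call began; what a row does not reach only later rows make up. A row lasts 1/12 s, in which the tool goes at most 41.7 mm and 7.16 degrees, less where a joint would pass 70% of its speed; a pose out of reach is approached as far as the arm can. A call with a gripper value outside its range is refused whole. The fingers move at their own pace and stop on an object; "grip_force" is the grip in N (left out, the last holds). Time passes only in rows, so rows that repeat a pose let the fingers close. It gives the time, the measured TCP pose, the force and the opening at its end, in the units of the state.
- state(): the state, without advancing time (a new reading comes with each control period).
- get_image(name): name is "side" or "top" or "wrist"; returns the picture (420x560x3 uint8, red, green, blue); there is no depth.
- camera_info(name): a dict with "fov_y" (degrees; the focal length in pixels is half the picture's height over the tangent of half this angle, whatever the lens; pixels are square), "cx", "cy" (the principal point, pixels), "k1" (the pictures are not rectified: a ray, as slopes to the right and down, at radius r is drawn at 1 + k1 r^2 times it, then the intrinsics apply), "R" (3x3) and "t" (3): a world point X has camera coordinates R X + t. Camera axes: x right, y down, z forward; pixel columns grow to the right and rows downward; lengths in m; the calibration is good to about 2 mm. A picture is of the moment at which its call begins: read the wrist's pose just before it. camera_info takes no time and is no camera call; for the wrist camera it gives the pose at the moment of the call.
- finish_job(): hands the job in, once; it reports no verdict.
Trained networks look in the newest picture that a camera, given by its name, has taken for a name from the list of things; names that differ only in an ending like _2 or _b are one class to them, and where a whole thing is asked for, a point or a joint stands for the part that bears it (a point fixed in the world has none). Each returns a list of dicts, best first, with "p" (0 to 1); they miss things now and then, are a little off and sometimes report something else, mostly with a low value. They report only what shows in the picture. A call takes as long as a camera call.
- outline_of(camera, target): "pixels" (420x560 bool, what is visible of it).
- mark_of(camera, target): "centre" ([x, y, z] in m, in world coordinates, good to about 4 mm: a listed point, or the origin of a listed thing).
The state is a dict: "time": time; "joint_pos": joint angles; "qvel": joint speeds; "joint_efforts": joint torques, N m; "tool_pos": TCP position; "tcp_rot": TCP orientation; "force": force on the tool from outside, world axes, zero at the start; "moment": the same for the moment, N m; "finger_gap": finger opening in m.
Only numpy, scipy, OpenCV 4.12 (cv2) and the standard library are available. Lean on these libraries where they do the work, as an engineer would, in place of code of your own. Each camera call takes 0.05 s, during which the arm holds its last target. There are 200 camera calls.

### The job

Push the short aluminium profile leg across the corner jig until it stands square and flush against both wooden fences, then pick up the black push-on foot with the white sole and press it straight down onto the leg's white stud: carry on pressing past the click until the foot is fully home, and keep a firm push on it there for about a second. Then, to prove that the snap holds, lift the leg straight up by its foot alone until the leg's lower end is well clear above the fences, and finish there, still gripping the foot with the leg hanging upright and still from it. Leave the other things on the bench alone.

Things in the scene. Friction and masses are not known exactly. Their poses are not given: they have to be found in the camera images.
- jig: Corner jig, fixed: plywood board 160 x 160 x 12 mm, origin at the centre of its underside on the bench, z up. Brown wooden fences 22 mm thick rise 40 mm above the board: one along its +x edge (inner face x = +58 mm, from y = -50 to 80), one along its -y edge (inner face y = -58 mm, from x = -80 to 50). The corner between them is an open chip gap; the -x and +y sides are open.
- fence_corner (a point): The point on the jig's board where the planes of the two inner fence faces meet; same axes as the jig. With the leg home in the corner, its axis is 22.5 mm from each fence plane. Beside the jig, to the right, a fixed green machine vice up to 113 mm high fills world x = 0.47 to 0.71 m, y = -0.20 to -0.02 m: pass over it.
- leg: Silver aluminium profile leg, 45 x 45 mm, 0.18 to 0.33 kg, upright, loose on the jig's board. Origin: centre of its underside, z up, x and y square to its sides. On top (62 to 66 mm up) a black end plate; from it, on the axis, rises a white snap stud to 89 mm: 11 mm core, tapered tip, four springy barbs that spread to about 21 mm across at their lower ends, 6 mm above the plate.
- stud_foot (a point): Foot of the snap stud: point on the leg's axis on top of the black end plate, 66 mm above the leg's origin. The foot's underside rests on it when home.
- foot: Push-on foot, black, white sole, 40 g, standing on its mouth. Origin: centre of the mouth (underside), z up; neck 30 mm across; grip its pad, 48 mm across, 26 to 36 mm up. Mouth: 17 mm hole, 4 mm lip, wider inside. On the stud the push climbs to 8..20 N, 6 mm above home, drops sharply; the barbs catch only in the last 2 mm; home (mouth on the end plate) is a hard stop. Then it stays on, 2 mm play.
- plain_cap: Bystander: flat black square end cap, 45 x 45 x 12 mm, no sole and no hole; origin at the centre of its underside.
- spare_lever: Bystander: orange clamping lever, 100 x 55 x 30 mm; origin at the centre of its underside.
- marker: Bystander: black felt marker with a yellow-green cap, 123 mm long, 20 mm thick, along its y axis; origin at the centre of its underside.
- hex_key: Bystander: dark steel hex key, 34 x 115 x 7 mm, long along y; origin at the centre of its underside.

How it is judged:
On the way, in this order (a step that is already met when the one before it is completed fails the run):
1. the leg stands upright, square and flush against both fences (within 2.5 mm of each, 3 degrees) (x of leg in the frame of jig above 0.033 m and y of leg in the frame of jig below -0.033 m and (angle between the x axis of leg and the x axis of jig, either way round below 0.05 rad or angle between the x axis of leg and the y axis of jig, either way round below 0.05 rad) and angle between leg's own z axis and vertical below 0.05 rad and height (world z) of leg below 0.016 m), for 0.2 s.
2. leg still in the corner (within 6 mm), the foot is snapped home (mouth within 1.2 mm of the end plate, 3 mm of the stud's foot) and pressed on the leg with over 8 N for 0.4 s (x of leg in the frame of jig above 0.0295 m and y of leg in the frame of jig below -0.0295 m and height (world z) of leg below 0.016 m and z of foot in the frame of stud_foot below 0.0012 m and distance between foot and stud_foot below 0.003 m and angle between foot's own z axis and vertical below 0.06 rad and contact force between foot and leg above 8 N), for 0.4 s.
At the end, for the whole second after the job is handed in: The fingers still grip the foot and the leg hangs from it alone: foot within 6 mm of the stud's foot, leg's underside over 60 mm above the bench (8 mm above the fence tops), within 10 degrees of upright, under 30 mm/s, touching neither jig nor robot (height (world z) of leg above 0.06 m and distance between foot and stud_foot below 0.006 m and contact force between the fingers and foot above 1 N and contact force between each of the arm, the fingers, jig and leg below 0.2 N and angle between leg's own z axis and vertical below 0.17 rad and linear speed of leg below 0.03 m/s); the arm keeps its last pose, push and grip.
It fails at once if plain cap is moved more than 20 mm (distance of plain_cap from where it was at the start of the episode above 0.02 m).
It fails at once if spare lever is moved more than 20 mm (distance of spare_lever from where it was at the start of the episode above 0.02 m).
It fails at once if marker is moved more than 20 mm (distance of marker from where it was at the start of the episode above 0.02 m).
It fails at once if hex key is moved more than 20 mm (distance of hex_key from where it was at the start of the episode above 0.02 m).
It also fails if it takes over 72 s, if anything falls off the work surface, if the arm or the gripper's body presses on something with over 40 N, if the wrist force passes 120 N, or if a joint passes its speed limit or range.

## Working session

There is one attempt and no reset: what is moved stays moved. The work goes in short steps, Python scripts to look and compute and a tool call to move; the robot and the scene stay as the last step left them, time stands still between calls to the robot, and variables do not carry over. Pictures are saved under pics/ and viewed, about 8 in all and at most 12, crops included, and the job is handed in when it is done.

Besides the shell and the picture viewer there is one more tool, called after "Emit:" as a command line: name --argument value ..., lists and objects as JSON in quotes. carry_out: Moves the arm, as the interface text tells. Its arguments: {"type":"object","properties":{"targets":{"type":"array","items":{"type":"array"}},"grip_force":{"type":"number"}},"required":["targets"]}

```bash
mkdir -p pics; python3 - <<'E'
from workcell import *
import cv2,numpy as np
s=state();print({k:np.round(v,3).tolist() for k,v in s.items()})
ims=[]
for c in("top","side"):
    im=get_image(c);cv2.imwrite(f"pics/{c}1.png",im[:,:,::-1])
    for n in("jig","fence_corner","leg","stud_foot","foot","plain_cap","spare_lever","marker","hex_key"):
        m=mark_of(c,n);print(c,n,[(np.round(q["centre"],3).tolist(),round(q["p"],2)) for q in m[:2]])
    i=camera_info(c);print(i["fov_y"],np.round(-np.array(i["R"]).T@i["t"],3))
E
```

```text
{'time': 0.0, 'joint_pos': [1.148, 0.468, -0.012, 1.604, 0.006, 1.071, -0.056], 'qvel': [-0.001, 0.0, 0.001, 0.001, 0.0, -0.0, -0.0], 'joint_efforts': [0.001, -52.058, -0.012, -24.375, -0.057, 0.018, 0.0], 'tool_pos': [0.241, -0.603, 0.214], 'tcp_rot': [-0.134, 0.695, -0.694, 0.133], 'force': [0.331, 0.296, 0.51], 'moment': [0.018, -0.007, -0.031], 'finger_gap': 0.092}
top jig [([0.56, 0.095, 0.003], 0.7), ([0.403, 0.343, 0.0], 0.61)]
top fence_corner [([0.594, 0.026, 0.012], 0.91), ([0.388, -0.176, 0.001], 0.22)]
top leg [([0.55, 0.117, 0.01], 0.69)]
top stud_foot [([0.549, 0.118, 0.079], 0.68)]
top foot [([0.474, 0.378, 0.004], 0.71)]
top plain_cap [([0.484, -0.333, -0.001], 0.9)]
top spare_lever []
top marker [([0.371, 0.149, 0.0], 0.56)]
top hex_key [([0.389, -0.174, -0.001], 0.55)]
51.74467656793777 [0.334 0.006 1.045]
side jig [([0.558, 0.097, 0.0], 0.88)]
side fence_corner [([0.601, 0.026, 0.012], 0.84)]
side leg [([0.546, 0.119, 0.015], 0.95)]
side stud_foot [([0.547, 0.121, 0.076], 0.77)]
side foot [([0.477, 0.377, -0.001], 0.79)]
side plain_cap [([0.481, -0.334, 0.001], 0.74)]
side spare_lever [([0.547, 0.121, 0.077], 0.63), ([0.401, 0.346, -0.001], 0.57)]
side marker [([0.372, 0.152, -0.002], 0.54)]
side hex_key [([0.382, -0.178, -0.004], 0.48)]
42.96757802210759 [ 0.437 -0.753  1.107]
```

View pics/top1.png

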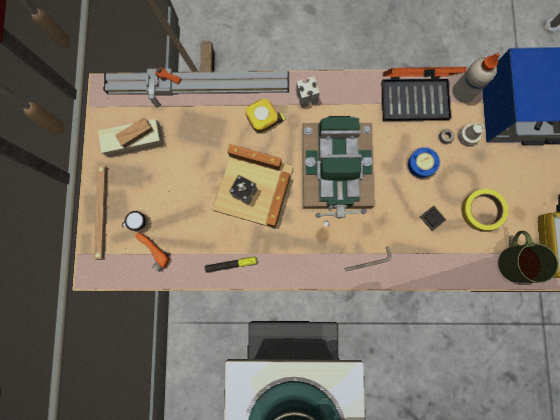

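View pics/side1.png

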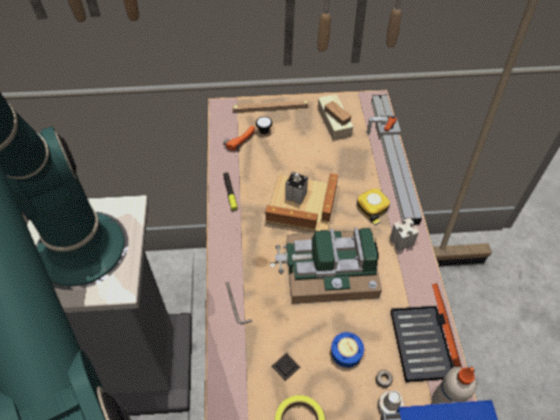

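The top view shows the jig at about (255,185). Its brown fences face up (+x) and right (-y), and it is yawed about -16°. The leg is at (243,189) and turned relative to the jig. The foot is at (134,221) and the vice at (340,165). The side view agrees. I'll move over the jig for a closer look.

Emit:
carry_out --targets '[[0, [0, 0, 0.04], [0, 0, 0]], [0, [0.01, 0.02, 0.08], [0, 0, 0]], [0, [0.02, 0.05, 0.11], [0, 0, 0]], [0, [0.035, 0.085, 0.13], [0, 0, 0]], [0, [0.05, 0.12, 0.14], [0, 0, 0]], [0, [0.065, 0.157, 0.14], [0, 0, 0]], [0, [0.08, 0.194, 0.14], [0, 0, 0]], [0, [0.095, 0.231, 0.14], [0, 0, 0]], [0, [0.11, 0.268, 0.14], [0, 0, 0]], [0, [0.125, 0.305, 0.14], [0, 0, 0]], [0, [0.14, 0.342, 0.14], [0, 0, 0]], [0, [0.155, 0.379, 0.14], [0, 0, 0]], [0, [0.17, 0.416, 0.14], [0, 0, 0]], [0, [0.185, 0.453, 0.14], [0, 0, 0]], [0, [0.2, 0.49, 0.14], [0, 0, 0]], [0, [0.215, 0.527, 0.14], [0, 0, 0]], [0, [0.23, 0.564, 0.14], [0, 0, 0]], [0, [0.245, 0.6, 0.14], [0, 0, 0]], [0, [0.26, 0.637, 0.14], [0, 0, 0]], [0, [0.275, 0.67, 0.14], [0, 0, 0]]]'

```text
time: 2.67
tool_pos: [0.5162, 0.0688, 0.355]
tcp_rot: [0.133, -0.694, 0.694, -0.134]
force: [0.7, -0.2, 1.0]
finger_gap: 0.0923
```

```bash
python3 - <<'E'
from workcell import *
import cv2,numpy as np
from scipy.spatial.transform import Rotation as R
s=state();print(s["time"],np.round(s["tool_pos"],3));print(np.round(R.from_quat(s["tcp_rot"]).as_matrix(),3))
im=get_image("wrist");cv2.imwrite("pics/w1.png",im[:,:,::-1])
for n in("jig","fence_corner","leg","stud_foot","foot"):
    print(n,[(np.round(q["centre"],4).tolist(),round(q["p"],2)) for q in mark_of("wrist",n)[:2]])
i=camera_info("wrist");print(i["fov_y"],np.round(-np.array(i["R"]).T@i["t"],3));print(np.round(i["R"],3))
E
```

```text
2.6667 [0.516 0.069 0.355]
[[-0.929  0.001  0.371]
 [-0.371  0.    -0.929]
 [-0.001 -1.     0.   ]]
jig [([0.5557, 0.0948, -0.0002], 0.67)]
fence_corner [([0.5949, 0.0255, 0.0112], 0.9)]
leg [([0.5423, 0.1173, 0.0107], 0.75)]
stud_foot [([0.5479, 0.1126, 0.077], 0.82)]
foot [([0.4761, 0.3781, -0.0014], 0.61)]
69.29088667320518 [0.587 0.092 0.524]
[[ 0.369 -0.929 -0.   ]
 [-0.895 -0.356  0.27 ]
 [-0.251 -0.099 -0.963]]
```

View pics/w1.png

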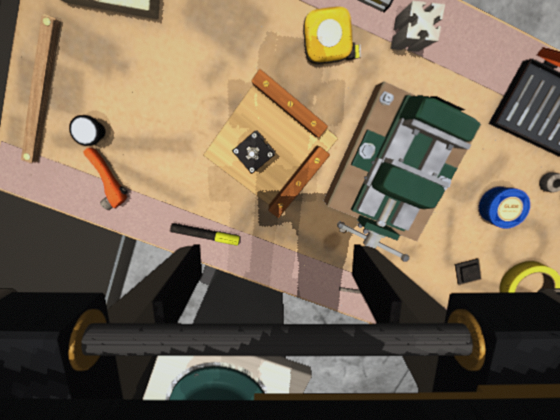

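Wrist view: the jig is at (270,140), the end plate with its stud at (254,152), the fences at (290,103) and (300,182), the foot at (87,130), and the vice to the right. Next I'll get the jig and leg yaws from colour blobs projected onto planes.

```bash
cat >h.py <<'E'
from workcell import *
import cv2,numpy as np
def proj(uv,z,i):
    f=210/np.tan(np.radians(i["fov_y"])/2)
    K=np.array([[f,0,i["cx"]],[0,f,i["cy"]],[0,0,1]])
    n=cv2.undistortPoints(np.float64(uv).reshape(-1,1,2),K,np.array([i["k1"],0,0,0.]))[:,0]
    R=np.array(i["R"]);o=-R.T@np.array(i["t"]);d=np.c_[n,np.ones(len(n))]@R
    return (o+d*((z-o[2])/d[:,2])[:,None])[:,:2]
def pix(X,i):
    f=210/np.tan(np.radians(i["fov_y"])/2);K=np.array([[f,0,i["cx"]],[0,f,i["cy"]],[0,0,1]])
    return cv2.projectPoints(np.float64(X).reshape(-1,1,3),cv2.Rodrigues(np.array(i["R"]))[0],np.float64(i["t"]),K,np.array([i["k1"],0,0,0.]))[0][:,0]
def blobs(mask,z,i,k=1):
    n,l,st,_=cv2.connectedComponentsWithStats(mask.astype(np.uint8))
    for j in np.argsort(-st[1:,4])[:k]+1:
        ys,xs=np.where(l==j);P=proj(np.c_[xs,ys],z,i)
        r=cv2.minAreaRect(np.float32(P*1000))
        yield st[j,4],np.round(P.mean(0),4),np.round(r[0],1),np.round(r[1],1),round(r[2],1)
E
python3 - <<'E'
from h import *
i=camera_info("wrist");im=cv2.imread("pics/w1.png");hsv=cv2.cvtColor(im,cv2.COLOR_BGR2HSV)
W=np.zeros(im.shape[:2],bool);W[60:220,200:340]=1
br=W&(hsv[...,0]<14)&(hsv[...,1]>150)&(hsv[...,2]>60)
for b in blobs(br,.052,i,2):print("fence",*b)
L=np.zeros_like(W);L[125:180,225:285]=1
for b in blobs(L&(im.max(2)<70),.078,i,1):print("plate",*b)
for b in blobs(outline_of("wrist","foot")[0]["pixels"],.04,i,1):print("foot",*b)
E
```

```text
fence 1235 [0.6276 0.0887] [627.2  87.5] [128.1  22.1] 73.6
fence 1018 [0.5263 0.0314] [524.3  33.2] [ 24.6 127.3] 73.7
plate 678 [0.546  0.1103] [545.5 110.8] [43.4 45.9] 61.4
foot 858 [0.4773 0.3662] [477.6 367.1] [48.  50.9] 61.6
```

Emit:
carry_out --grip_force 25 --targets '[[0, [0.01, 0.01, -0.02], [0, 0, 6.6]], [0, [0.02, 0.03, -0.05], [0, 0, 13.2]], [0, [0.03, 0.042, -0.08], [0, 0, 19.8]], [0, [0.03, 0.042, -0.11], [0, 0, 26.4]], [0, [0.03, 0.042, -0.14], [0, 0, 33]], [0, [0.03, 0.042, -0.17], [0, 0, 39.6]], [0, [0.03, 0.042, -0.2], [0, 0, 39.6]], [0, [0.03, 0.042, -0.23], [0, 0, 39.6]], [0, [0.03, 0.042, -0.255], [0, 0, 39.6]], [0, [0.03, 0.042, -0.275], [0, 0, 39.6]], [0, [0.03, 0.042, -0.29], [0, 0, 39.6]], [0, [0.03, 0.042, -0.298], [0, 0, 39.6]], [0, [0.03, 0.042, -0.298], [0, 0, 39.6]], [0.3, [0.03, 0.042, -0.298], [0, 0, 39.6]], [0.5, [0.03, 0.042, -0.298], [0, 0, 39.6]], [1, [0.03, 0.042, -0.298], [0, 0, 39.6]], [1, [0.03, 0.042, -0.298], [0, 0, 39.6]], [1, [0.03, 0.042, -0.298], [0, 0, 39.6]], [1, [0.03, 0.042, -0.298], [0, 0, 39.6]], [1, [0.03, 0.042, -0.298], [0, 0, 39.6]]]'

```text
time: 4.68
tool_pos: [0.5448, 0.1072, 0.0568]
tcp_rot: [-0.36, 0.609, -0.609, 0.36]
force: [-4.1, 1.8, 2.9]
finger_gap: 0.0471
```

Emit:
carry_out --targets '[[1, [0.001, -0.002, 0.0], [0, 0, 2]], [1, [0.003, -0.005, 0.0], [0, 0, 5]], [1, [0.006, -0.01, 0.0], [0, 0, 8]], [1, [0.01, -0.017, 0.0], [0, 0, 11]], [1, [0.014, -0.024, 0.0], [0, 0, 12.2]], [1, [0.018, -0.03, 0.0], [0, 0, 12.2]], [1, [0.022, -0.036, 0.0], [0, 0, 12.2]], [1, [0.025, -0.041, 0.0], [0, 0, 12.2]], [1, [0.028, -0.046, 0.0], [0, 0, 12.2]], [1, [0.028, -0.046, 0.0], [0, 0, 12.2]], [1, [0.028, -0.046, 0.0], [0, 0, 12.2]]]'

```text
time: 5.6
tool_pos: [0.5737, 0.06, 0.0568]
tcp_rot: [0.423, -0.566, 0.568, -0.422]
force: [1.9, -1.0, -0.3]
finger_gap: 0.0448
```

```bash
python3 - <<'E'
from h import *
from scipy.spatial.transform import Rotation as R
s=state();print(np.round(R.from_quat(s["tcp_rot"]).as_matrix(),3),s["force"])
i=camera_info("wrist")
im=get_image("wrist")[:,:,::-1];cv2.imwrite("pics/w2.png",im)
for n in("fence_corner","leg","stud_foot"):
    print(n,[(np.round(q["centre"],4).tolist(),round(q["p"],2)) for q in mark_of("wrist",n)[:2]])
E
```

```text
[[-0.286  0.001  0.958]
 [-0.958 -0.002 -0.286]
 [ 0.002 -1.     0.001]] [ 1.91189349 -0.99480194 -0.28374216]
fence_corner []
leg [([0.5742, 0.0718, 0.0136], 0.91)]
stud_foot [([0.5822, 0.0648, 0.0763], 0.72)]
```

View pics/w2.png

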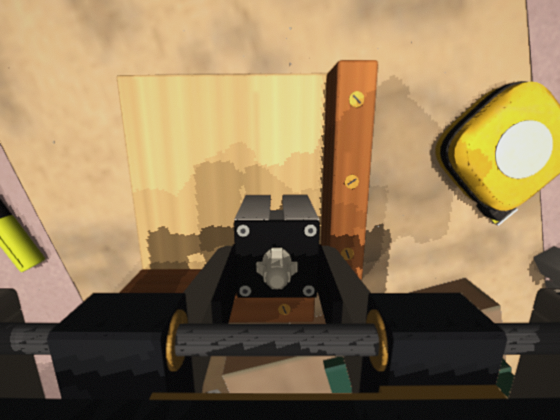

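The leg is gripped square (gap 44.8 mm) and the stud shows at (278,268). I'll push towards the -y fence until there is contact.

Emit:
carry_out --targets '[[1, [-0.0006, -0.0019, 0], [0, 0, 0]], [1, [-0.0011, -0.0038, 0], [0, 0, 0]], [1, [-0.0017, -0.0058, 0], [0, 0, 0]], [1, [-0.002, -0.0067, 0], [0, 0, 0]], [1, [-0.0022, -0.0077, 0], [0, 0, 0]], [1, [-0.0025, -0.0086, 0], [0, 0, 0]], [1, [-0.0025, -0.0086, 0], [0, 0, 0]]]'

```text
time: 6.38
tool_pos: [0.5705, 0.052, 0.0568]
tcp_rot: [0.423, -0.567, 0.567, -0.422]
force: [-1.1, 1.5, 0.0]
finger_gap: 0.0448
```

Emit:
carry_out --targets '[[1, [-0.0003, -0.001, 0], [0, 0, 0]], [1, [-0.0006, -0.0019, 0], [0, 0, 0]], [1, [-0.0008, -0.0029, 0], [0, 0, 0]], [1, [-0.0011, -0.0038, 0], [0, 0, 0]], [1, [-0.0011, -0.0038, 0], [0, 0, 0]]]'

```text
time: 6.8
tool_pos: [0.5694, 0.0482, 0.0568]
tcp_rot: [0.423, -0.567, 0.567, -0.422]
force: [-0.1, 2.0, -1.8]
finger_gap: 0.0447
```

Emit:
carry_out --targets '[[1, [-0.0003, -0.001, 0], [0, 0, 0]], [1, [-0.0006, -0.0019, 0], [0, 0, 0]], [1, [-0.0008, -0.0029, 0], [0, 0, 0]], [1, [-0.0011, -0.0038, 0], [0, 0, 0]], [1, [-0.0011, -0.0038, 0], [0, 0, 0]]]'

```text
time: 7.22
tool_pos: [0.5693, 0.048, 0.057]
tcp_rot: [-0.421, 0.567, -0.566, 0.425]
force: [3.6, 9.5, -4.8]
finger_gap: 0.0446
```

Contact on the -y fence. Now I'll push along jig +x, keeping a light -y bias.

Emit:
carry_out --targets '[[1, [0.0008, -0.002, 0], [0, 0, 0]], [1, [0.0022, -0.0027, 0], [0, 0, 0]], [1, [0.0042, -0.0033, 0], [0, 0, 0]], [1, [0.0061, -0.0038, 0], [0, 0, 0]], [1, [0.008, -0.0044, 0], [0, 0, 0]], [1, [0.009, -0.0047, 0], [0, 0, 0]], [1, [0.0099, -0.005, 0], [0, 0, 0]], [1, [0.0109, -0.0052, 0], [0, 0, 0]], [1, [0.0119, -0.0055, 0], [0, 0, 0]], [1, [0.0129, -0.0058, 0], [0, 0, 0]], [1, [0.0129, -0.0058, 0], [0, 0, 0]]]'

```text
time: 8.13
tool_pos: [0.58, 0.045, 0.0569]
tcp_rot: [-0.422, 0.568, -0.564, 0.425]
force: [-4.0, 5.9, 3.0]
finger_gap: 0.0448
```

Emit:
carry_out --targets '[[1, [0.0007, -0.002, 0], [0, 0, 0]], [1, [0.0016, -0.0027, 0], [0, 0, 0]], [1, [0.0026, -0.003, 0], [0, 0, 0]], [1, [0.0036, -0.0033, 0], [0, 0, 0]], [1, [0.0046, -0.0036, 0], [0, 0, 0]], [1, [0.0046, -0.0036, 0], [0, 0, 0]], [1, [0.0046, -0.0036, 0], [0, 0, 0]]]'

```text
time: 8.72
tool_pos: [0.5802, 0.0449, 0.0569]
tcp_rot: [-0.425, 0.57, -0.561, 0.423]
force: [-11.7, 6.6, 8.8]
finger_gap: 0.0449
```

Emit:
carry_out --targets '[[1, [0, 0, 0], [0, 0, 0]], [1, [0, 0, 0], [0, 0, 0]], [0.3, [0, 0, 0], [0, 0, 0]], [0.1, [0, 0, 0], [0, 0, 0]], [0.1, [0, 0, 0], [0, 0, 0]], [0, [0, 0, 0.0], [0, 0, 0]], [0, [0, 0, 0.01], [0, 0, 0]], [0, [0, 0, 0.03], [0, 0, 0]], [0, [0, 0, 0.06], [0, 0, 0]], [0, [0, 0, 0.09], [0, 0, 0]], [0, [-0.01, 0.02, 0.13], [0, 0, 0]], [0, [-0.02, 0.05, 0.165], [0, 0, 0]], [0, [-0.03, 0.07, 0.2], [0, 0, 0]], [0, [-0.03, 0.07, 0.2], [0, 0, 0]]]'

```text
time: 9.88
tool_pos: [0.5507, 0.1207, 0.2638]
tcp_rot: [-0.423, 0.568, -0.561, 0.428]
force: [-0.1, 1.1, 1.2]
finger_gap: 0.092
```

```bash
python3 - <<'E'
from h import *
s=state();print(s["force"])
i=camera_info("wrist")
im=get_image("wrist")[:,:,::-1];cv2.imwrite("pics/w3.png",im)
for n in("jig","fence_corner","leg","stud_foot","foot"):
    print(n,[(np.round(q["centre"],4).tolist(),round(q["p"],2)) for q in mark_of("wrist",n)[:2]])
print(pix([[.5816,.0499,.078],[.5816,.0499,.101]],i))
hsv=cv2.cvtColor(im,cv2.COLOR_BGR2HSV)
br=(hsv[...,0]<14)&(hsv[...,1]>150)&(hsv[...,2]>60)
for b in blobs(br,.052,i,3):print("fence",*b)
o=outline_of("wrist","foot")
if o:
  for b in blobs(o[0]["pixels"],.04,i,1):print("foot",*b)
E
```

```text
[-0.10364508  1.07176262  1.19468911]
jig [([0.5588, 0.094, -0.0014], 0.66)]
fence_corner [([0.5963, 0.023, 0.011], 0.77), ([0.4, 0.347, 0.0018], 0.46)]
leg [([0.5774, 0.0517, 0.011], 0.7), ([0.5957, 0.0231, 0.0091], 0.18)]
stud_foot [([0.3998, 0.346, 0.0022], 0.67), ([0.5843, 0.0491, 0.0785], 0.57)]
foot [([0.4764, 0.3761, 0.0012], 0.74), ([0.3863, -0.1764, 0.0012], 0.24)]
[[316.16441556 243.92890664]
 [318.55538331 250.79689212]]
fence 1544 [0.4212 0.3234] [423.2 324.2] [97.  28.4] 42.9
fence 1427 [0.6301 0.0981] [628.5  92.9] [128.   21.7] 74.0
fence 1058 [0.5161 0.0376] [524.8  36.3] [ 20.4 126.7] 74.2
foot 811 [0.475  0.3622] [473.2 361.1] [23.6 46.6] 73.5
```

View pics/w3.png

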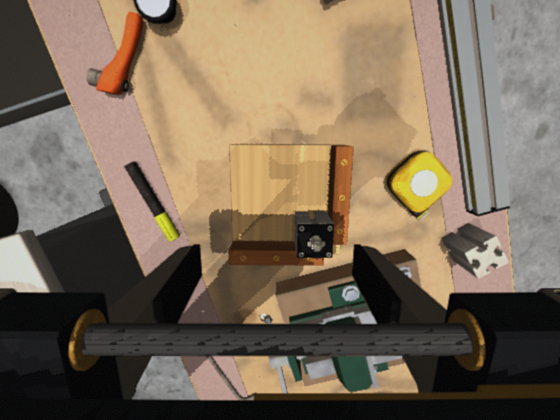

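The leg stands square in the corner, with its plate at (315,240) against both fences. Next is the foot. I'll turn the jaws to yaw about -60°, which keeps them clear of the orange lever.

Emit:
carry_out --targets '[[0, [-0.01, 0.03, 0], [-0.1, 0, -6]], [0, [-0.02, 0.065, 0], [-0.2, 0, -12.5]], [0, [-0.03, 0.1, 0], [-0.3, 0, -19]], [0, [-0.04, 0.135, -0.01], [-0.4, 0, -25.5]], [0.1, [-0.05, 0.17, -0.03], [-0.5, 0, -32]], [0.2, [-0.06, 0.205, -0.05], [-0.6, 0, -38]], [0.24, [-0.07, 0.24, -0.07], [-0.7, 0, -44]], [0.24, [-0.075, 0.256, -0.09], [-0.7, 0, -44]], [0.24, [-0.075, 0.256, -0.1], [-0.7, 0, -44]], [0.24, [-0.075, 0.256, -0.1], [-0.7, 0, -44]], [0.24, [-0.075, 0.256, -0.1], [-0.7, 0, -44]]]'

```text
time: 11.15
tool_pos: [0.4754, 0.3671, 0.1538]
tcp_rot: [-0.183, 0.685, -0.683, 0.177]
force: [0.2, -0.1, 0.8]
finger_gap: 0.0694
```

```bash
python3 - <<'E'
from h import *
from scipy.spatial.transform import Rotation as R
s=state();print(np.round(R.from_quat(s["tcp_rot"]).as_matrix(),3),s["force"])
i=camera_info("wrist")
im=get_image("wrist")[:,:,::-1];cv2.imwrite("pics/w4.png",im)
print([(np.round(q["centre"],4).tolist(),round(q["p"],2)) for q in mark_of("wrist","foot")[:2]])
W=np.zeros(im.shape[:2],bool);W[150:330,200:360]=1
for b in blobs(W&(im.min(2)>170),.042,i,2):print("sole",*b)
print(pix([[.476,.377,.042],[.476,.377,0]],i), pix([s["tool_pos"]],i))
E
```

```text
[[-0.871 -0.009  0.492]
 [-0.492  0.001 -0.871]
 [ 0.007 -1.    -0.006]] [ 0.16211749 -0.07652347  0.7608954 ]
[([0.4758, 0.3766, -0.0027], 0.74)]
sole 816 [0.4812 0.3787] [481.7 378.5] [26.2 37.1] 11.4
sole 80 [0.48   0.4116] [479.9 411.7] [9.5 8.4] 27.7
[[267.83474965 205.30092128]
 [269.15650418 195.77918175]] [[275.35142821 259.39309214]]
```

View pics/w4.png

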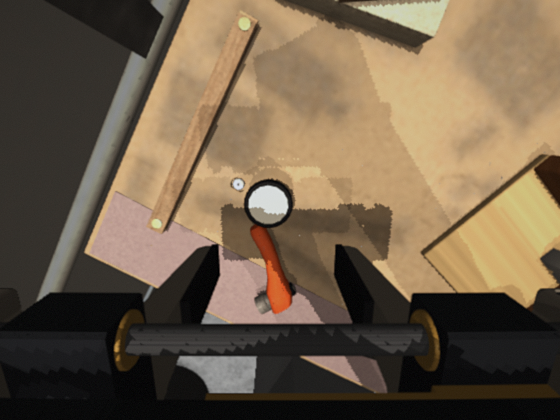

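Wrist view: the foot is at (268,203) with a black rim and white sole. The lever is just below it, and a small screw lies at (237,184). I'll turn the jaws +10° to clear the screw and descend.

Emit:
carry_out --targets '[[0.24, [0.002, 0.008, -0.01], [0, -0.4, 5]], [0.24, [0.002, 0.011, -0.03], [0, -0.4, 10]], [0.24, [0.002, 0.011, -0.05], [0, -0.4, 10]], [0.24, [0.002, 0.011, -0.07], [0, -0.4, 10]], [0.24, [0.002, 0.011, -0.09], [0, -0.4, 10]], [0.24, [0.002, 0.011, -0.095], [0, -0.4, 10]], [0.24, [0.002, 0.011, -0.095], [0, -0.4, 10]], [0.24, [0.002, 0.011, -0.095], [0, -0.4, 10]], [0.24, [0.002, 0.011, -0.095], [0, -0.4, 10]]]'

```text
time: 12.0
tool_pos: [0.4797, 0.3788, 0.0624]
tcp_rot: [-0.237, 0.667, -0.665, 0.239]
force: [-0.9, 0.1, 0.4]
finger_gap: 0.0699
```

```bash
python3 - <<'E'
from h import *
from scipy.spatial.transform import Rotation as R
im=get_image("wrist")[:,:,::-1];cv2.imwrite("pics/w5.png",im)
i=camera_info("wrist")
s=state();print(np.round(s["tool_pos"],4),np.round(R.from_quat(s["tcp_rot"]).as_matrix(),3))
print([(np.round(q["centre"],4).tolist(),round(q["p"],2)) for q in mark_of("wrist","foot")[:2]])
T=np.array(s["tool_pos"]);print(pix([[.4775,.378,.042],[T[0],T[1],.042]],i))
E
```

```text
[0.4796 0.3789 0.0623] [[-0.773  0.002  0.634]
 [-0.634  0.004 -0.773]
 [-0.005 -1.    -0.002]]
[([0.4743, 0.3776, -0.002], 0.82)]
[[274.65626219 250.02095383]
 [275.65123975 246.92520611]]
```

View pics/w5.png

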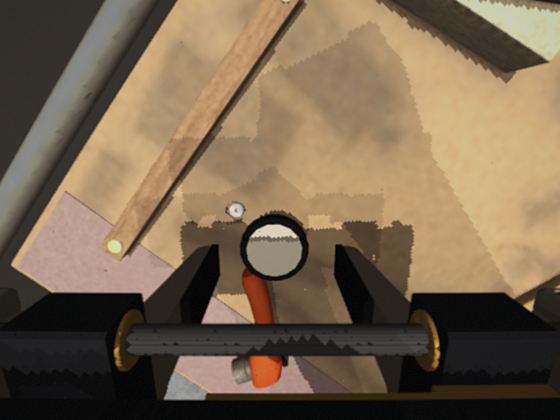

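The foot circle is centred at (274.5,247), and the TCP projects to (275.6,247), so they line up. Descend and grip.

Emit:
carry_out --grip_force 60 --targets '[[0.24, [0, 0, -0.01], [0, 0, 0]], [0.24, [0, 0, -0.022], [0, 0, 0]], [0.24, [0, 0, -0.034], [0, 0, 0]], [0.24, [0, 0, -0.044], [0, 0, 0]], [0.24, [0, 0, -0.05], [0, 0, 0]], [0.24, [0, 0, -0.05], [0, 0, 0]], [0.24, [0, 0, -0.05], [0, 0, 0]], [0.5, [0, 0, -0.05], [0, 0, 0]], [1, [0, 0, -0.05], [0, 0, 0]], [1, [0, 0, -0.05], [0, 0, 0]], [1, [0, 0, -0.05], [0, 0, 0]], [1, [0, 0, -0.05], [0, 0, 0]], [1, [0, 0, -0.05], [0, 0, 0]]]'

```text
time: 13.18
tool_pos: [0.4797, 0.3791, 0.0127]
tcp_rot: [-0.237, 0.667, -0.665, 0.24]
force: [-0.0, 1.1, 2.3]
finger_gap: 0.0465
```

Emit:
carry_out --targets '[[1, [0, 0, 0.02], [0, 0, 0]], [1, [0, 0, 0.05], [0, 0, 0]], [1, [0, 0, 0.085], [0, 0, 0]], [1, [0, 0, 0.12], [0, 0, 0]], [1, [0.008, -0.026, 0.145], [0, 0, 0]], [1, [0.018, -0.058, 0.155], [0, 0, 0]], [1, [0.028, -0.09, 0.155], [0, 0, 0]], [1, [0.038, -0.122, 0.155], [0, 0, 0]], [1, [0.048, -0.154, 0.155], [0, 0, 0]], [1, [0.058, -0.186, 0.155], [0, 0, 0]], [1, [0.068, -0.218, 0.155], [0, 0, 0]], [1, [0.078, -0.25, 0.155], [0, 0, 0]], [1, [0.087, -0.28, 0.155], [0, 0, 0]], [1, [0.095, -0.308, 0.15], [0, 0, 0]], [1, [0.1, -0.325, 0.14], [0, 0, 0]], [1, [0.1015, -0.33, 0.13], [0, 0, 0]], [1, [0.1015, -0.33, 0.125], [0, 0, 0]], [1, [0.1015, -0.33, 0.125], [0, 0, 0]], [1, [0.1015, -0.33, 0.125], [0, 0, 0]], [1, [0.1015, -0.33, 0.125], [0, 0, 0]]]'

```text
time: 14.85
tool_pos: [0.5809, 0.0517, 0.1379]
tcp_rot: [-0.238, 0.667, -0.664, 0.241]
force: [-0.5, 0.7, -0.9]
finger_gap: 0.0461
```

```bash
python3 - <<'E'
from h import *
from scipy.spatial.transform import Rotation as R
im=get_image("wrist")[:,:,::-1]
i=camera_info("wrist")
im2=get_image("side")[:,:,::-1]
s=state();T=np.array(s["tool_pos"]);print(np.round(T,4),np.round(R.from_quat(s["tcp_rot"]).as_matrix(),3),s["finger_gap"],s["force"])
for c in("wrist","side"):
  for n in("foot","stud_foot","leg"):
    print(c,n,[(np.round(q["centre"],4).tolist(),round(q["p"],2)) for q in mark_of(c,n)[:2]])
P=[[.5813,.049,.101],[.5813,.049,.078],[T[0],T[1],T[2]-.0127],[T[0],T[1],T[2]+.0273]]
print(pix(P,i));q=pix(P,camera_info("side"));print(q)
c=q[0].astype(int);crop=cv2.resize(im2[c[1]-50:c[1]+50,c[0]-65:c[0]+65],None,fx=4,fy=4,interpolation=2)
cv2.imwrite("pics/m6.png",np.hstack([crop[:400],im[20:420,150:410]]));print(c)
E
```

```text
[0.5813 0.0509 0.1382] [[-0.771  0.004  0.636]
 [-0.636  0.005 -0.771]
 [-0.006 -1.    -0.002]] 0.04603580981697419 [-0.41666876  0.07469382 -0.6109939 ]
wrist foot [([0.5777, 0.0475, 0.1262], 0.68)]
wrist stud_foot [([0.583, 0.0517, 0.0762], 0.61), ([0.3724, 0.147, 0.0005], 0.35)]
wrist leg [([0.5741, 0.0508, 0.0101], 0.83)]
side foot [([0.5818, 0.0498, 0.1272], 0.78)]
side stud_foot [([0.5782, 0.0555, 0.0762], 0.69)]
side leg [([0.5831, 0.0572, 0.0143], 0.83)]
[[278.33150829 240.2631121 ]
 [278.25035455 230.34038651]
 [276.17699447 251.56408325]
 [275.86727089 280.82938121]]
[[314.4440586  193.57504758]
 [313.9333407  199.46004965]
 [314.91299171 186.506786  ]
 [315.86221818 175.52023331]]
[314 193]
```

View pics/m6.png

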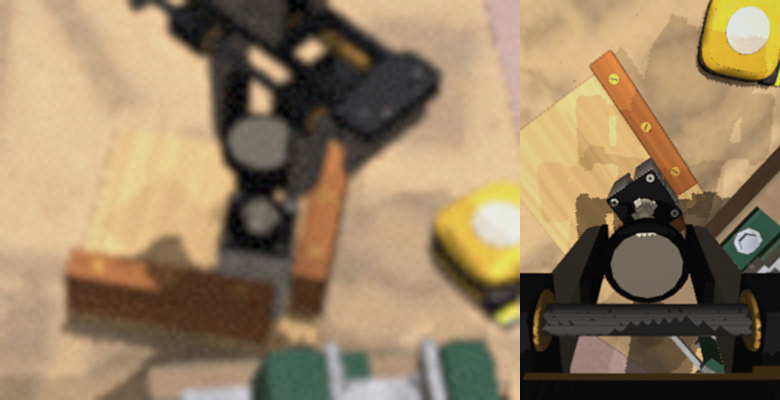

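Relative measurement: the plate screws give a leg centre at px (274.5,227.5), and the sole is at (277,287). So the foot sits about (-2,-4) mm off the stud axis. I'll shift it and look again from wrist and top.

Emit:
carry_out --targets '[[1, [0.001, 0.002, 0], [0, -0.2, 0]], [1, [0.002, 0.004, 0], [0, -0.2, 0]], [1, [0.002, 0.004, 0], [0, -0.2, 0]], [1, [0.002, 0.004, 0], [0, -0.2, 0]]]'

```text
time: 15.58
tool_pos: [0.5834, 0.0535, 0.1379]
tcp_rot: [-0.235, 0.667, -0.665, 0.241]
force: [0.7, -1.0, -0.4]
finger_gap: 0.0462
```

```bash
python3 - <<'E'
from h import *
im=get_image("wrist")[:,:,::-1];i=camera_info("wrist")
im2=get_image("side")[:,:,::-1];j=camera_info("side")
s=state();T=np.array(s["tool_pos"]);print(np.round(T,4))
for L in ((.5813,.049),(.5813,.0526)):
  print("plate w",pix([[*L,.078]],i),"stud s",pix([[*L,.101],[*L,.078]],j).round(1).tolist())
print("sole w",pix([[T[0],T[1],T[2]+.0273]],i),"s",pix([[T[0],T[1],T[2]+.0273]],j))
a=cv2.resize(im[170:320,200:350],None,fx=3,fy=3,interpolation=2)
b=cv2.resize(im2[158:218,285:345],None,fx=5.625,fy=7.5,interpolation=2)
cv2.imwrite("pics/m7.png",np.hstack([a,b]))
g=outline_of("side","foot");print([(q["p"],np.argwhere(q["pixels"]).mean(0)[::-1]) for q in g[:1]])
E
```

```text
[0.5833 0.0532 0.1378]
plate w [[278.30976893 234.12938722]] stud s [[314.4, 193.6], [313.9, 199.5]]
plate w [[274.82740739 231.41026058]] stud s [[314.3, 192.4], [313.8, 198.3]]
sole w [[275.33551921 280.5359087 ]] s [[316.59140219 174.81881438]]
[(0.82, array([313.3024911 , 180.83985765]))]
```

View pics/m7.png

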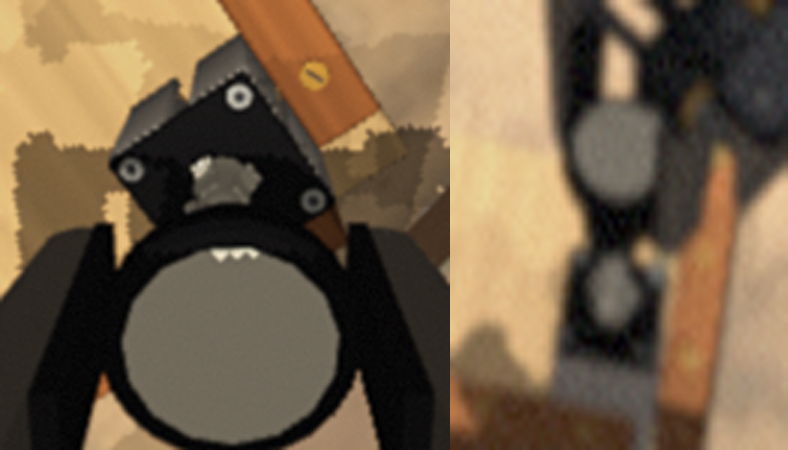

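Wrist crop: the screws give a leg centre at px (274,231.5), which is about (0.581,0.053). The sole is at (277,284.6). The side crop has the sole at (314.3,178) and the stud at (313.8,196.4). Both put the alignment within a few mm, so I'll make a small correction and descend gently onto the tip.

Emit:
carry_out --targets '[[1, [0.001, 0.001, -0.006], [0, 0, 0]], [1, [0.0015, 0.001, -0.014], [0, 0, 0]], [1, [0.0015, 0.001, -0.02], [0, 0, 0]], [1, [0.0015, 0.001, -0.023], [0, 0, 0]], [1, [0.0015, 0.001, -0.026], [0, 0, 0]], [1, [0.0015, 0.001, -0.029], [0, 0, 0]], [1, [0.0015, 0.001, -0.03], [0, 0, 0]], [1, [0.0015, 0.001, -0.03], [0, 0, 0]]]'

```text
time: 16.4
tool_pos: [0.5847, 0.0547, 0.1076]
tcp_rot: [-0.235, 0.667, -0.665, 0.241]
force: [-0.3, 1.3, -1.2]
finger_gap: 0.0465
```

Emit:
carry_out --targets '[[1, [0, 0, -0.0015], [0, 0, 0]], [1, [0, 0, -0.003], [0, 0, 0]], [1, [0, 0, -0.0045], [0, 0, 0]], [1, [0, 0, -0.006], [0, 0, 0]], [1, [0, 0, -0.006], [0, 0, 0]]]'

```text
time: 16.82
tool_pos: [0.5848, 0.0553, 0.1017]
tcp_rot: [-0.235, 0.667, -0.665, 0.241]
force: [-0.2, 2.4, 1.3]
finger_gap: 0.0463
```

Emit:
carry_out --targets '[[1, [0, 0.001, -0.0015], [0, 0, 0]], [1, [0, 0.0015, -0.003], [0, 0, 0]], [1, [0, 0.0015, -0.0045], [0, 0, 0]], [1, [0, 0.0015, -0.006], [0, 0, 0]], [1, [0, 0.0015, -0.0075], [0, 0, 0]], [1, [0, 0.0015, -0.0075], [0, 0, 0]]]'

```text
time: 17.32
tool_pos: [0.5855, 0.0569, 0.0952]
tcp_rot: [-0.235, 0.666, -0.665, 0.242]
force: [-0.8, 1.8, 3.2]
finger_gap: 0.0461
```

Emit:
carry_out --targets '[[1, [0, 0, -0.0015], [0, 0, 0]], [1, [0, 0, -0.003], [0, 0, 0]], [1, [0, 0, -0.0045], [0, 0, 0]], [1, [0, 0, -0.006], [0, 0, 0]], [1, [0, 0, -0.0075], [0, 0, 0]], [1, [0, 0, -0.0085], [0, 0, 0]], [1, [0, 0, -0.0085], [0, 0, 0]]]'

```text
time: 17.9
tool_pos: [0.5866, 0.0573, 0.0908]
tcp_rot: [0.234, -0.666, 0.666, -0.243]
force: [-10.2, -1.7, 31.7]
finger_gap: 0.0465
```

Hard stop at TCP z = 0.0908, which is home as predicted. Hold a firm push for over a second with a slight bias into the corner.

Emit:
carry_out --targets '[[1, [0, -0.0005, -0.003], [0, 0, 0]], [1, [0, -0.001, -0.004], [0, 0, 0]], [1, [0, -0.001, -0.004], [0, 0, 0]], [1, [0, -0.001, -0.004], [0, 0, 0]], [1, [0, -0.001, -0.004], [0, 0, 0]], [1, [0, -0.001, -0.004], [0, 0, 0]], [1, [0, -0.001, -0.004], [0, 0, 0]], [1, [0, -0.001, -0.004], [0, 0, 0]], [1, [0, -0.001, -0.004], [0, 0, 0]], [1, [0, -0.001, -0.004], [0, 0, 0]], [1, [0, -0.001, -0.004], [0, 0, 0]], [1, [0, -0.001, -0.004], [0, 0, 0]], [1, [0, -0.001, -0.004], [0, 0, 0]], [1, [0, -0.001, -0.004], [0, 0, 0]], [1, [0, -0.001, -0.004], [0, 0, 0]], [1, [0, -0.001, -0.004], [0, 0, 0]]]'

```text
time: 19.23
tool_pos: [0.5872, 0.0573, 0.0909]
tcp_rot: [0.234, -0.665, 0.666, -0.243]
force: [-12.0, -1.0, 33.1]
finger_gap: 0.0463
```

```bash
python3 - <<'E'
from h import *
from scipy.spatial.transform import Rotation as R
im=get_image("wrist")[:,:,::-1];i=camera_info("wrist")
im2=get_image("side")[:,:,::-1]
s=state();T=np.array(s["tool_pos"]);print(np.round(T,4),s["force"],np.round(R.from_quat(s["tcp_rot"]).as_matrix()[:,1],3))
for c in("wrist","side"):
  for n in("foot","stud_foot","leg"):
    print(c,n,[(np.round(q["centre"],4).tolist(),round(q["p"],2)) for q in mark_of(c,n)[:1]])
a=cv2.resize(im[120:320,180:380],None,fx=2.25,fy=2.25,interpolation=2)
b=cv2.resize(im2[168:228,285:345],None,fx=5.625,fy=7.5,interpolation=2)
cv2.imwrite("pics/m8.png",np.hstack([a,b]))
E
```

```text
[0.5871 0.0573 0.0908] [-11.18507799   0.22703519  33.86167475] [ 0.013  0.003 -1.   ]
wrist foot [([0.5839, 0.0542, 0.0755], 0.93)]
wrist stud_foot []
wrist leg [([0.5777, 0.0521, 0.0117], 0.92)]
side foot [([0.5878, 0.055, 0.0795], 0.82)]
side stud_foot [([0.5829, 0.0587, 0.077], 0.54)]
side leg [([0.5823, 0.0533, 0.0151], 0.69)]
```

View pics/m8.png

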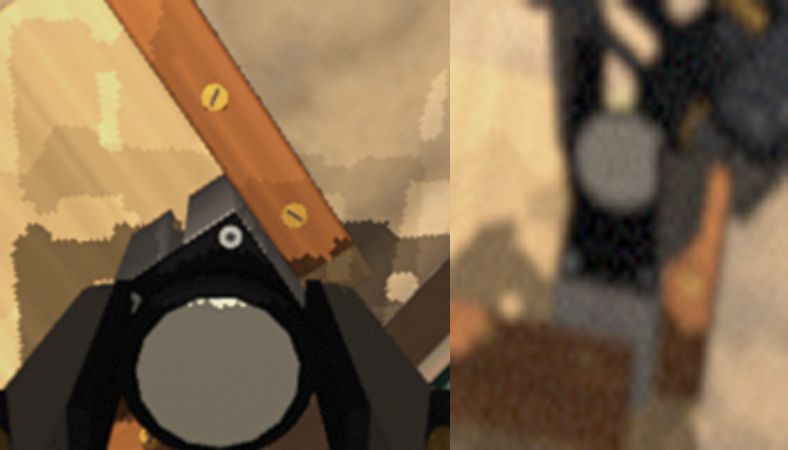

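Foot seated and leg flush on the +x fence (plate screw at crop (230,237), fence screws at (294,215) and (215,97)). I'll check numerically that the leg didn't shift in y since the earlier picture.

```bash
python3 - <<'E'
from h import *
from scipy.spatial.transform import Rotation as R
s=state();i=camera_info("wrist");T=np.array(s["tool_pos"]);Q=R.from_quat(s["tcp_rot"]).as_matrix()
C=np.array(i["R"])@Q; c=Q.T@(-np.array(i["R"]).T@i["t"]-T)   # cam in tool
def cam(T2,q):
    Q2=R.from_quat(q).as_matrix();d=dict(i);Rn=C@Q2.T;d["R"]=Rn;d["t"]=-Rn@(np.array(T2)+Q2@c);return d
J=np.array([[np.cos(np.radians(16.2)),-np.sin(np.radians(16.2))],[np.sin(np.radians(16.2)),np.cos(np.radians(16.2))]])
for name,I,leg,f in(("w7",cam([.5833,.0532,.1378],[-0.235,0.667,-0.665,0.241]),(279.7,202.3),(305,195.3)),("m8",i,(282.2,225.3),(310.7,215.6))):
    a=proj([leg],.078,I)[0];b=proj([f],.052,I)[0];print(name,a,b,"jig-frame screw-fence mm",(J@(a-b)*1000).round(1), "abs legscrew jig",(J@(a-[.5575,.094])*1000).round(1))
E
```

```text
w7 [0.60212281 0.06463094] [0.61628604 0.0478064 ] jig-frame screw-fence mm [-18.3  12.2] abs legscrew jig [ 51.  -15.8]
m8 [0.60346351 0.06512442] [0.6162676  0.04846808] jig-frame screw-fence mm [-16.9  12.4] abs legscrew jig [ 52.2 -14.9]
```

The leg stayed put in y (0.2 mm change) and went 1.4 mm tighter to the +x fence. As insurance I'll nudge it towards the -y fence under a light press, then press firmly again.

Emit:
carry_out --targets '[[1, [0, 0, -0.0015], [0, 0, 0]], [1, [-0.0005, -0.0015, -0.0012], [0, 0, 0]], [1, [-0.001, -0.003, -0.0012], [0, 0, 0]], [1, [-0.0012, -0.004, -0.0012], [0, 0, 0]], [1, [-0.0014, -0.005, -0.0012], [0, 0, 0]], [1, [-0.0014, -0.005, -0.0012], [0, 0, 0]], [1, [-0.0014, -0.005, -0.0012], [0, 0, 0]]]'

```text
time: 20.22
tool_pos: [0.5858, 0.0561, 0.091]
tcp_rot: [-0.234, 0.666, -0.665, 0.245]
force: [-4.7, 7.2, 12.3]
finger_gap: 0.0462
```

Emit:
carry_out --targets '[[1, [0, -0.001, -0.002], [0, 0, 0]], [1, [0, -0.001, -0.004], [0, 0, 0]], [1, [0, -0.001, -0.004], [0, 0, 0]], [1, [0, -0.001, -0.004], [0, 0, 0]], [1, [0, -0.001, -0.004], [0, 0, 0]], [1, [0, -0.001, -0.004], [0, 0, 0]], [1, [0, -0.001, -0.004], [0, 0, 0]], [1, [0, -0.001, -0.004], [0, 0, 0]], [1, [0, -0.001, -0.004], [0, 0, 0]], [1, [0, -0.001, -0.004], [0, 0, 0]], [1, [0, -0.001, -0.004], [0, 0, 0]], [1, [0, -0.001, -0.004], [0, 0, 0]], [1, [0, -0.001, -0.004], [0, 0, 0]], [1, [0, -0.001, -0.004], [0, 0, 0]]]'

```text
time: 21.38
tool_pos: [0.5864, 0.0569, 0.0908]
tcp_rot: [-0.233, 0.666, -0.665, 0.245]
force: [-10.0, 2.5, 30.5]
finger_gap: 0.0459
```

Now the slow, straight lift, drifting slightly away from both fences and correcting the 0.7° tilt.

Emit:
carry_out --targets '[[1, [0, 0, 0], [0, 0, 0]], [1, [0, 0, 0.001], [0, 0.3, 0]], [1, [-0.0005, 0.0005, 0.003], [0, 0.6, 0]], [1, [-0.001, 0.001, 0.006], [0, 0.7, 0]], [1, [-0.0015, 0.002, 0.01], [0, 0.7, 0]], [1, [-0.002, 0.003, 0.015], [0, 0.7, 0]], [1, [-0.002, 0.003, 0.02], [0, 0.7, 0]], [1, [-0.002, 0.003, 0.027], [0, 0.7, 0]], [1, [-0.002, 0.003, 0.034], [0, 0.7, 0]], [1, [-0.002, 0.003, 0.041], [0, 0.7, 0]], [1, [-0.002, 0.003, 0.048], [0, 0.7, 0]], [1, [-0.002, 0.003, 0.055], [0, 0.7, 0]], [1, [-0.002, 0.003, 0.062], [0, 0.7, 0]], [1, [-0.002, 0.003, 0.069], [0, 0.7, 0]], [1, [-0.002, 0.003, 0.075], [0, 0.7, 0]], [1, [-0.002, 0.003, 0.08], [0, 0.7, 0]], [1, [-0.002, 0.003, 0.082], [0, 0.7, 0]], [1, [-0.002, 0.003, 0.082], [0, 0.7, 0]], [1, [-0.002, 0.003, 0.082], [0, 0.7, 0]], [1, [-0.002, 0.003, 0.082], [0, 0.7, 0]]]'

```text
time: 23.05
tool_pos: [0.5841, 0.0598, 0.1723]
tcp_rot: [-0.238, 0.667, -0.663, 0.241]
force: [0.4, -0.8, -3.3]
finger_gap: 0.0464
```

```bash
python3 - <<'E'
from h import *
im=get_image("wrist")[:,:,::-1]
im2=get_image("side")[:,:,::-1]
s=state();T=np.array(s["tool_pos"]);print(np.round(T,4),s["force"],s["qvel"])
for c in("wrist","side"):
  for n in("foot","stud_foot","leg"):
    print(c,n,[(np.round(q["centre"],4).tolist(),round(q["p"],2)) for q in mark_of(c,n)[:1]])
a=cv2.resize(im[120:320,180:380],None,fx=2.25,fy=2.25,interpolation=2)
b=cv2.resize(im2[128:228,265:345],None,fx=4.5,fy=4.5,interpolation=2)
cv2.imwrite("pics/m9.png",np.hstack([a,b]))
E
```

```text
[0.5841 0.0599 0.1723] [ 0.5278968   0.5934385  -3.84742989] [ 1.62790534e-03 -7.07994760e-04 -7.22902283e-04  1.17398988e-05
 -4.59366160e-04  1.19197001e-03  1.21822267e-03]
wrist foot [([0.578, 0.0552, 0.1546], 0.74)]
wrist stud_foot []
wrist leg [([0.5742, 0.0561, 0.092], 0.88)]
side foot [([0.5844, 0.0576, 0.1599], 0.89)]
side stud_foot [([0.5766, 0.0616, 0.154], 0.57)]
side leg [([0.5812, 0.0601, 0.0949], 0.85)]
```

View pics/m9.png

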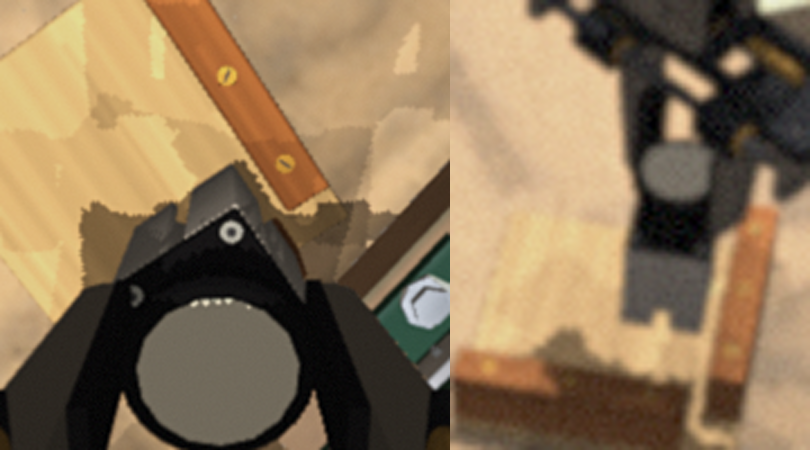

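The leg hangs upright from the foot, with its lower end above the fences (side crop about (665,325)) at roughly 92 mm. The vertical force of about -3.5 N matches the leg plus foot. I'll let it settle briefly and hand in.

Emit:
carry_out --targets '[[1, [0, 0, 0], [0, 0, 0]], [1, [0, 0, 0], [0, 0, 0]], [1, [0, 0, 0], [0, 0, 0]], [1, [0, 0, 0], [0, 0, 0]], [1, [0, 0, 0], [0, 0, 0]], [1, [0, 0, 0], [0, 0, 0]]]'

```text
time: 23.95
tool_pos: [0.5844, 0.06, 0.1727]
tcp_rot: [-0.237, 0.667, -0.663, 0.241]
force: [-0.7, 0.7, -3.4]
finger_gap: 0.0461
```

```bash
python3 -c "
from workcell import *
s=state();print(s['tool_pos'],s['force'],s['finger_gap']);print(finish_job())"
```

```text
[0.58436267 0.05995718 0.17266944] [-0.65669853  0.72282412 -3.42528842] 0.04611182235453525
the job is handed in; nothing more can be done
None
```

The job is done and handed in at about 24 s of the 72 s allowed; `finish_job` gave no verdict.

**What I did:** I gripped the leg above the fences, squared it and pushed it into the corner until both fences pushed back. I then set the foot on the stud and pressed to the hard stop. That came at tool height 0.0908 m, against 0.0907 m expected for home. I held about 30 N there for over a second, twice, and lifted the leg straight up by the foot.

**Last checks:**
- **Leg:** it hangs upright with its underside about 92–95 mm above the bench, clear of the fences in both pictures.
- **Load:** the wrist carries about -3.4 N, which fits the leg plus foot, with almost no sideways force. The arm was still at the end.
- **Bystanders:** I avoided all four. I did not measure them again at the end.

**Where checks disagreed or fell short:**
- **Foot alignment:** before insertion the wrist and side cameras differed by a few mm on where the foot sat over the stud. It went on with under 3 N sideways.
- **Snap peak:** I never saw the 8–20 N push peak, because force was only read between moves. Seating is inferred from the hard stop and from the lift holding.
- **-y fence:** contact there rests on the force readings (about 10 N at first, 7 N on a re-push). My picture estimates of that gap varied by several mm.

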